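Open the insulation tester's guard gate and hold it wide

TASK

The insulation tester has finished with the plug in its clear guard box, so open the gate for me to lift the plug out: squeeze the red main catch so that the gate springs ajar, then squeeze the yellow safety catch to free it. Take the gate by its black upright pull and swing it past the click of its half-open stop until it is wide open, clearly past square to the front of the box. The closer keeps pulling it back, so finish with the pull still in hand, holding the gate still and wide, and leave the plug in its nest and the other things on the bench where they are.

Things in the scene. Friction and masses are not known exactly. Their poses are not given: they have to be found in the camera images.
- tester: Bench insulation tester: grey chassis 125 x 262 x 36 mm, clear guard box on it, fixed to the bench. Origin at bench height, 75 mm behind the front panel, mid-width; x runs from front to back, y to the hinge side (left seen from the front), z up. Aluminium header beam along the top front edge, top at z = 134 mm, carries both catches; hinge axis (vertical) at x = -72, y = +112 mm.
- main_grip (a point): Middle of the RED main catch: two upright red paddles (24 mm wide, 6 thick, z = 142 to 182 mm) on a black housing (52 mm long, top at z = 142). Outer faces 38 mm apart along the tester's y; squeezed together they move 8 mm each to 22 mm apart; 5 mm each releases, about 10 N in all. They spring back. Point at z = 165, tester x = -50, y = -38 mm.
- main_catch (a joint): Travel of each red paddle inward, m: 0 at rest, 0.008 fully squeezed, over 0.005 frees the gate, which then springs ajar to about 0.125 rad and stays there, held by the safety catch, with the paddles let go.
- safety_grip (a point): Middle of the YELLOW safety catch: same two paddles, housing and travel as the red one, 82 mm nearer the hinge on the same header (44 mm free between the two). Point at z = 165, tester x = -50, y = +44 mm.
- safety_catch (a joint): Travel of each yellow paddle inward, m: 0 at rest, 0.008 fully squeezed. Once the gate is ajar, over 0.005 frees it and it springs on to about 0.32 rad and rests there. While the main catch is still shut, squeezing this one does nothing.
- gate (a joint): Gate angle, rad: 0 shut, 0.125 ajar, 1.57 square to the front, stop at 1.92. Swings from the front toward its hinge side, outward. Closer spring: pulls it shut with 0.12 Nm at 0, 0.66 Nm at 1.8. A sprung click stop resists from 0.75 to 1.0 (up to about 8 N at the pull) and holds the gate half open near 1.11 if let go beyond it. Damped.
- pull_grip (a point): Middle of the pull: an upright black sleeve, 14 mm across, z = 130 to 186 mm (this point at 160), turning freely on its stem. On the gate 186 mm from the hinge axis along the gate and 36 mm in front of the hinge axis' plane; it swings with the gate. Gate: framed clear panel 226 x 10 mm, z = 42 to 130 mm; its two steel pins reach z = 148.
- pull: The black sleeve itself, origin 30 mm above its lower end; it turns freely about the vertical, so its x and y axes mean nothing.
- plug_tested: Cream-coloured audio plug, 48 x 12 mm, lying in the white nest inside the guard box; to be left there.
- multimeter: Yellow pocket multimeter, 146 x 90 x 44 mm, lying on the bench; origin under its middle. Bystander.
- flux_tin: Tin with a green lid, 52 mm across, 23 high; origin under its middle. Bystander.
- solder_reel: Blue reel of solder, 72 x 53 x 37 mm; origin under its middle. Bystander.
- driver_red: Red screwdriver, 165 mm long, 20 high, lying; origin under its middle. Bystander.
- plug_a: Loose silver audio plug, 48 x 12 mm, on the mat. Bystander.
- plug_b: Loose cream audio plug, 48 x 12 mm, on the mat. Bystander.

How it is judged:
By the outcome, as a careful person would: the job done as asked, in the order asked, and still so for the second after the job is handed in, while the arm keeps its last pose, push and grip.
It also fails if it takes over 54 s, if anything falls off the work surface, if the arm or the gripper's body presses on something with over 40 N, if the wrist force passes 120 N, or if a joint passes its speed limit or range.

ROBOT

A 6-joint arm with a two-finger parallel gripper is mounted at the origin on a cart in front of the work surface, level with it; the furniture and walls round the work are solid. World frame = base frame: x ahead of the robot, y to its left, z up, the work surface at z = 0. Lengths are in m, angles in rad, forces in N, time in s.
With the tool pointing down it reaches from about 0.25 to 0.725 m from the base axis. Payload 4 kg.
Tool frame: the origin (TCP) lies at the very end of the fingers, on their centre line; the grasp point (between the pads) lies 19 mm behind it; z points along the fingers, y is the line along which they close (so a half turn about z gives the same grasp; the last joint's range is limited). The gripper opens to 85 mm and grips with 20 to 120 N. Pads are 22 mm wide; open, the fingers measure 114 mm over their backs; the gripper's body (76 mm by 85 mm) begins 54 mm behind the grasp point. The pads swing forward as they close: fully open they stand 13 mm farther back than shut.
Start: joints at [1.345, 0.241, 0.005, 1.335, 0, 1.571], TCP at [0.112, 0.487, 0.231] pointing down, gripper open.
Joint ranges: [-2.72, 2.72], [-1.05, 1.87], [-1.09, 1.28], [-1.99, 2.15], [-1.42, 1.44], [-3.14, 3.14]. Speed limits (rad/s): [2.79, 2.79, 3.14, 3.14, 3.14, 3.14].

INTERFACE

Orientations are given as a unit quaternion [x, y, z, w].
In Python, from workcell import bot, vision, workorder gives the robot as it stands.
- The arm moves only by the shell command python3 -m creep 'ROWS' [OPENING]. ROWS is JSON, a list of rows, each a list of 2 entries, a list of its own where there are three numbers: the shift along the tool's x, y, z in mm, then the turn, a rotation vector about the tool's x, y, z in rad. In form: [[[dx, dy, dz], [wx, wy, wz]], ...]. A call has 1 to 12 rows; each row shifts and turns the commanded pose from where the row before left it, along the tool's axes as they then stand; what a row does not reach is not made up. A row lasts 1/8 s, in which the tool goes at most 62.5 mm and 10.7 degrees, less where a joint would pass 70% of its speed; a pose out of reach is approached as far as the arm can. A call is refused whole if a number of a shift passes 62.5 or a number of a turn 0.188, either way. A call with a gripper value outside its range is refused whole. OPENING is the finger opening in mm, from 0 to 85.4, set as the call begins (- or left out, the last holds). The fingers move at their own pace and stop on an object; the grip force is fixed at half the most. Time passes only in rows, so rows that do not move let the fingers close. It gives the time, the measured TCP pose, the force, the opening and the grip force at its end, in the units of the state.
- bot.get_obs(): the state, without advancing time (a new reading comes with each control period).
- vision.camera(name): name is "side" or "top"; returns a dict with "image" (420x560x3 uint8, blue, green, red), "z_map" (420x560 float32, m along the optical axis (not along the pixel's ray), 0 where there is no reading), "K" (3x3 intrinsics, pixels), "k1" (the pictures are not rectified: a ray, as slopes to the right and down, at radius r is drawn at 1 + k1 r^2 times it, then the intrinsics apply), "rvec" (rotation vector, rad) and "tvec" (3), from world to camera coordinates, as OpenCV has them. Camera axes: x right, y down, z forward; pixel columns grow to the right and rows downward; lengths in m; the calibration is good to about 2 mm. A picture is of the moment at which its call begins.
- workorder.job_done(): hands the job in; it is judged then, once.
Trained networks look in a picture, given as the dict that the camera call returned (one of the last four; its "shot" number tells which), for a name from the list of things; names that differ only in an ending like _2 or _b are one class to them, and where a whole thing is asked for, a point or a joint stands for the part that bears it (a point fixed in the world has none). Each returns a list of dicts, best first, with "score" (0 to 1); they miss things now and then, are a little off and sometimes report something else, mostly with a low value. They report only what shows in the picture. A call takes as long as a camera call.
- vision.spot_in(picture, query): "position" ([column, row] in pixels, amid what is visible of it).
- vision.place_of(picture, query): "position" ([column, row] in pixels: a listed point, or the origin of a listed thing).
The state is a dict: "clock": time; "joint_pos": joint angles; "joint_vel": joint speeds; "tau": joint torques, N m; "eef_pos": TCP position; "tool_rot": TCP orientation; "ft_force": force on the tool from outside, world axes, zero at the start; "ft_torque": the same for the moment, N m; "grip_width": finger opening in m; "grasp_force": force on a finger pad.
Only numpy, scipy, OpenCV 4.12 (cv2) and the standard library are available. Lean on these libraries where they do the work, as an engineer would, in place of code of your own. Each camera call takes 0.05 s, during which the arm holds its last target. There are 200 camera calls.

## Working session

There is one attempt and no reset: what is moved stays moved. The work goes in short steps, Python scripts to look and compute and a shell command to move; the robot and the scene stay as the last step left them, time stands still between calls to the robot, and variables do not carry over. Pictures are saved under pics/ and viewed, at most 10 in all, crops included, and the job is handed in when it is done.

```bash
mkdir -p pics
cat > h.py <<'E'
import numpy as np,cv2
from scipy.spatial.transform import Rotation as R
from workcell import bot,vision,workorder
def ray(p,uv):
    K=np.array(p["K"]);s=np.array([(uv[0]-K[0,2])/K[0,0],(uv[1]-K[1,2])/K[1,1]]);u=s.copy()
    for _ in range(20): u=s/(1+p["k1"]*(u@u))
    Rm=cv2.Rodrigues(np.array(p["rvec"],float))[0];t=np.array(p["tvec"],float).ravel()
    return -Rm.T@t, Rm.T@np.array([u[0],u[1],1.])
def at_z(p,uv,z):
    c,d=ray(p,uv);return c+d*(z-c[2])/d[2]
def at_depth(p,uv):
    c,d=ray(p,uv);return c+d*float(p["z_map"][int(round(uv[1])),int(round(uv[0]))])
def tri(a,ua,b,ub):
    c1,d1=ray(a,ua);c2,d2=ray(b,ub)
    s=np.linalg.lstsq(np.c_[d1,-d2],c2-c1,rcond=None)[0]
    x,y=c1+d1*s[0],c2+d2*s[1];return (x+y)/2,np.linalg.norm(x-y)
E
python3 - <<'E'
from h import *
np.set_printoptions(precision=4,suppress=True)
P={n:vision.camera(n) for n in("side","top")}
for n,p in P.items(): cv2.imwrite(f"pics/{n}0.png",p["image"]); print(n,ray(p,(280,210)))
Z=dict(main_grip=.165,safety_grip=.165,pull_grip=.16,tester=0,multimeter=0,flux_tin=0,solder_reel=0,driver_red=0)
for q,z in Z.items():
    b={}
    for n,p in P.items():
        r=vision.place_of(p,q)[:2]
        for k in r: print(q,n,np.round(k["position"]),round(k["score"],2),at_z(p,k["position"],z))
        if r:b[n]=r[0]["position"]
    if len(b)==2: print("  tri",*tri(P["side"],b["side"],P["top"],b["top"]))
o=bot.get_obs();print(o["eef_pos"],R.from_quat(o["tool_rot"]).as_matrix(),o["clock"])
E
```

```text
side (array([ 0.2484, -0.5322,  1.0851]), array([ 0.2168,  0.4804, -0.8499]))
top (array([0.2466, 0.0369, 1.2749]), array([ 0.2132,  0.0086, -0.977 ]))
main_grip side [320. 243.] 0.87 [ 0.5327 -0.1442  0.165 ]
main_grip top [352. 201.] 0.77 [ 0.5333 -0.1419  0.165 ]
main_grip top [191. 185.] 0.25 [0.5301 0.2927 0.165 ]
  tri [ 0.5342 -0.1425  0.1609] 0.000466437967453562
safety_grip side [321. 216.] 0.98 [ 0.5743 -0.0745  0.165 ]
safety_grip top [328. 181.] 0.9 [ 0.5832 -0.0744  0.165 ]
  tri [ 0.5789 -0.074   0.1645] 0.008453792118077244
pull_grip side [293. 254.] 0.73 [ 0.4586 -0.1416  0.16  ]
pull_grip side [244. 225.] 0.29 [ 0.3803 -0.0127  0.16  ]
pull_grip top [347. 226.] 0.77 [ 0.4674 -0.1357  0.16  ]
pull_grip top [331. 178.] 0.39 [ 0.5927 -0.0833  0.16  ]
  tri [ 0.4653 -0.137   0.1494] 0.008356408118019576
tester side [331. 261.] 0.87 [ 0.5853 -0.1398  0.    ]
tester top [344. 194.] 0.89 [ 0.5976 -0.1439  0.    ]
  tri [ 0.5893 -0.1423  0.0073] 0.012097938047769194
multimeter side [216. 157.] 0.71 [0.4175 0.3675 0.    ]
multimeter side [323. 217.] 0.27 [0.6357 0.0014 0.    ]
multimeter top [171. 232.] 0.74 [0.4219 0.3706 0.    ]
  tri [ 0.4205  0.372  -0.0052] 0.004328675258749735
flux_tin side [266. 282.] 0.66 [ 0.3895 -0.1192  0.    ]
flux_tin side [247. 226.] 0.63 [0.4078 0.0707 0.    ]
flux_tin top [326. 259.] 0.71 [ 0.3898 -0.1036  0.    ]
  tri [ 0.3935 -0.1071 -0.0318] 0.0003085725553709879
solder_reel side [266. 151.] 0.82 [0.5821 0.321  0.    ]
solder_reel top [195. 182.] 0.58 [0.5835 0.3208 0.    ]
solder_reel top [344. 229.] 0.51 [ 0.4862 -0.1526  0.    ]
  tri [0.5827 0.3208 0.0004] 0.0012949587326713096
driver_red side [290. 325.] 0.7 [ 0.3987 -0.2591  0.    ]
driver_red top [375. 264.] 0.76 [ 0.3908 -0.2529  0.    ]
  tri [ 0.3963 -0.256  -0.0122] 0.008130279389173935
[0.1119 0.4873 0.2313] [[-0.9746  0.2239  0.    ]
 [ 0.2239  0.9746  0.0001]
 [-0.      0.0001 -1.    ]] 0.9
```

View pictures.

View pics/top0.png

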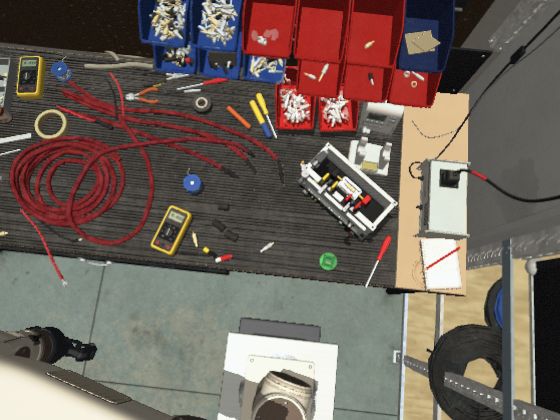

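View pics/side0.png

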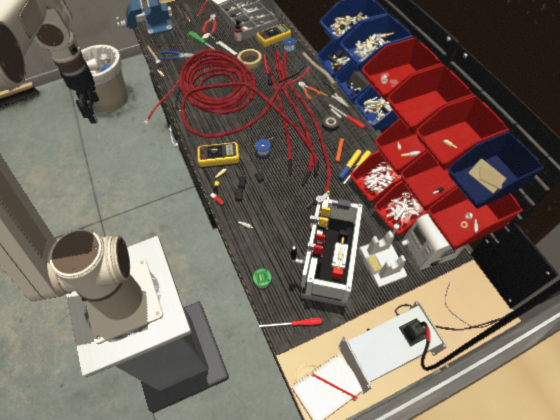

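```bash
cat >> h.py <<'E'
def goto(pos,yaw):
    """yaw: world angle of tool y, tool down. prints shift in tool axes mm and turn about tool z"""
    o=bot.get_obs();M=R.from_quat(o["tool_rot"]).as_matrix()
    d=M.T@(np.array(pos)-o["eef_pos"])*1000
    y=np.arctan2(M[1,1],M[0,1]);w=-((yaw-y+np.pi/2)%np.pi-np.pi/2)
    t=R.from_matrix(M.T@np.diag([1.,1,1])) 
    print("shift",d.round(1),"turnz",round(w,3),"tilt",M[:,2].round(3),"j",np.round(o["joint_pos"],2))
E
python3 -c "
from h import *
goto([.535,-.142,.26],np.radians(56.7))"
```

```text
shift [-553.2 -518.6  -28.7] turnz 0.355 tilt [ 0.  0. -1.] j [ 1.35  0.24  0.    1.34 -0.    1.57]
```

Top view: tester at about (348,190), its front edge facing lower left, with the red catch near (360,200) and yellow near (328,182). The pull is at (348,230) in front, and the tin at (328,261). The side view agrees (red at 320,240, yellow at 322,214). The path over is clear.

```bash
python3 -m creep '[[[-42,-40,-2.4],[0,0,0]],[[-42,-40,-2.4],[0,0,0]],[[-42,-40,-2.4],[0,0,0]],[[-42,-40,-2.4],[0,0,0]],[[-42,-40,-2.4],[0,0,0]],[[-42,-40,-2.4],[0,0,0]],[[-42,-40,-2.4],[0,0,0]],[[-42,-40,-2.4],[0,0,0]],[[-42,-40,-2.4],[0,0,0]],[[-42,-40,-2.4],[0,0,0]],[[-42,-40,-2.4],[0,0,0.17]],[[0,0,0],[0,0,0.17]]]' 64
python3 - <<'E'
from h import *
np.set_printoptions(precision=4,suppress=True)
for n in("top","side"):
    p=vision.camera(n);cv2.imwrite(f"pics/{n}1.png",p["image"])
    hsv=cv2.cvtColor(p["image"],cv2.COLOR_BGR2HSV).astype(int);z=p["z_map"]
    pts={}
    for v in range(150,290):
        for u in range(270,400):
            if z[v,u]>0: pts[u,v]=at_depth(p,(u,v))
    uv=np.array(list(pts));X=np.array(list(pts.values()))
    h=hsv[uv[:,1],uv[:,0]]
    near=np.linalg.norm(X[:,:2]-[.555,-.11],axis=1)<.18
    m=near&(X[:,2]>.145)&(X[:,2]<.19)&(h[:,1]>130)&(h[:,2]>60)
    for c,a,b in(("red",-1,8),("yel",18,35)):
        k=m&((h[:,0]>a)&(h[:,0]<b)|((c=="red")&(h[:,0]>172)))
        print(n,c,k.sum(),X[k].mean(0) if k.any() else "")
    k=near&(X[:,2]>.128)&(X[:,2]<.140)
    q=X[k][:,:2]
    if k.sum()>5: print(n,"hdr",k.sum(),cv2.minAreaRect(q.astype(np.float32)*1000))
    for q in("main_grip","safety_grip","pull_grip"):
        for r in vision.place_of(p,q)[:1]: print(q,np.round(r["position"]),r["score"],at_z(p,r["position"],.165 if q!="pull_grip" else .16))
goto([.535,-.142,.26],np.radians(56.7))
E
```

```text
clock: 2.4
eef_pos: [0.4656, -0.0483, 0.2573]
tool_rot: [0.285, 0.959, -0.0, 0.0]
ft_force: [-0.0, 0.2, 0.0]
grip_width: 0.0642
grasp_force: 0.0
top red 0 
top yel 3 [ 0.6374 -0.0001  0.1472]
top hdr 162 ((587.3101806640625, -126.83413696289062), (274.7533874511719, 112.60790252685547), 57.33108901977539)
side red 143 [ 0.5288 -0.1466  0.1683]
side yel 144 [ 0.5784 -0.0807  0.1678]
side hdr 595 ((567.9509887695312, -118.60098266601562), (272.1775817871094, 156.67347717285156), 53.349609375)
main_grip [320. 243.] 0.69 [ 0.5333 -0.1446  0.165 ]
safety_grip [323. 217.] 0.87 [ 0.5766 -0.078   0.165 ]
pull_grip [295. 252.] 0.93 [ 0.4666 -0.1383  0.16  ]
shift [-112.7  -44.5   -2. ] turnz 0.018 tilt [ 0. -0. -1.] j [-0.1   0.16 -0.03  1.38 -0.    0.47]
```

```bash
python3 -c "
from h import *
goto([.531,-.1445,.215],np.radians(55))"
```

```text
shift [-110.6  -48.7   43. ] turnz 0.048 tilt [ 0. -0. -1.] j [-0.1   0.16 -0.03  1.38 -0.    0.47]
```

```bash
python3 -m creep '[[[-37,-16.2,0],[0,0,0]],[[-37,-16.2,5],[0,0,0]],[[-36.6,-16.3,15],[0,0,0]],[[0,0,22],[0,0,0.048]],[[0,0,0],[0,0,0]]]' 60
python3 - <<'E'
from h import *
for n in("side","top"):
    p=vision.camera(n); u,v=(320,235) if n=="side" else (345,200)
    cv2.imwrite(f"pics/{n}2.png",cv2.resize(p["image"][v-55:v+55,u-65:u+65],None,fx=5.5,fy=5.5,interpolation=2)[:600])
goto([.531,-.1445,.152],np.radians(55))
E
```

```text
clock: 3.42
eef_pos: [0.5297, -0.1447, 0.2138]
tool_rot: [0.301, 0.954, -0.0, -0.002]
ft_force: [1.0, 0.1, -0.3]
grip_width: 0.0597
grasp_force: 0.0
shift [ 0.   0.3 64.2] turnz -0.001 tilt [ 0. -0. -1.] j [-0.27  0.35  0.11  1.34  0.    0.35]
```

View pics/side2.png

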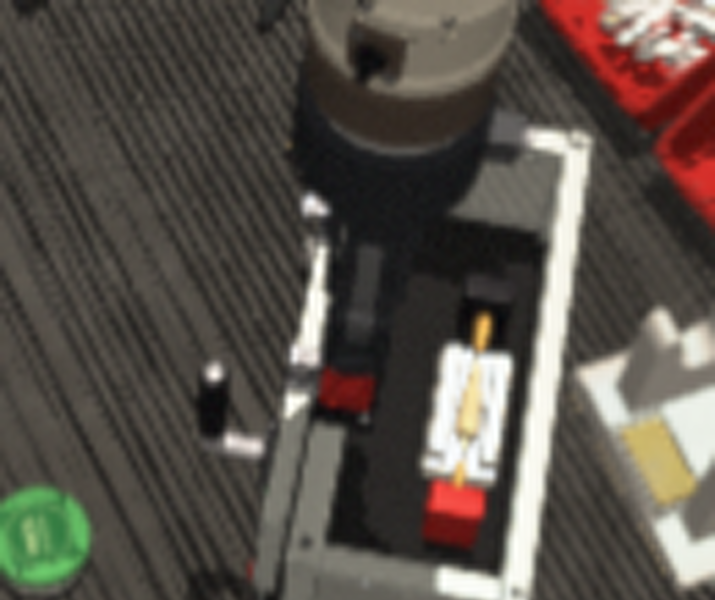

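The crop shows the gripper over the red catch: near red paddle at crop (345,390), pull at (213,400), one finger at (365,290). I'll check the paddle position numerically.

Run:
```python
from h import *
np.set_printoptions(precision=4,suppress=True)
p=vision.camera("side")
uv=(255+345/5.5,180+390/5.5); print("paddle seen",at_z(p,uv,.162),at_depth(p,uv))
print("depth patch",[at_depth(p,(u,v)).round(4).tolist() for u in(315,318,321) for v in(248,251,254)])
yt=np.array([np.cos(np.radians(55)),np.sin(np.radians(55))]);print("expected outer face",np.array([.531,-.1445])-.019*yt)
print("pull",at_z(p,(255+213/5.5,180+370/5.5),.186), at_depth(p,(255+213/5.5,180+370/5.5)))
```

```text
paddle seen [ 0.5192 -0.1599  0.162 ] [ 0.5199 -0.1589  0.1596]
depth patch [[0.514, -0.1536, 0.1714], [0.5146, -0.1548, 0.156], [0.515, -0.1561, 0.1407], [0.5189, -0.1593, 0.1775], [0.5204, -0.1593, 0.1595], [0.5219, -0.1595, 0.1412], [0.5249, -0.1634, 0.1799], [0.5257, -0.1645, 0.1645], [0.5272, -0.1649, 0.1467]]
expected outer face [ 0.5201 -0.1601]
pull [ 0.4633 -0.1359  0.186 ] [ 0.4631 -0.1361  0.1865]
```

```bash
python3 -m creep '[[[0,0,32],[0,0,0]],[[0,0,32],[0,0,0]],[[0,0,0],[0,0,0]]]' 58 && python3 -m creep '[[[0,0,0],[0,0,0]],[[0,0,0],[0,0,0]],[[0,0,0],[0,0,0]],[[0,0,0],[0,0,0]],[[0,0,0],[0,0,0]]]' 21
```

```text
clock: 3.95
eef_pos: [0.5295, -0.1444, 0.1507]
tool_rot: [0.301, 0.953, -0.0, -0.002]
ft_force: [-0.3, -0.3, -0.5]
grip_width: 0.0582
grasp_force: 0.0
clock: 4.58
eef_pos: [0.5333, -0.1439, 0.1551]
tool_rot: [0.302, 0.953, 0.002, 0.003]
ft_force: [0.3, 5.3, 5.0]
grip_width: 0.0212
grasp_force: 15.6
```

```bash
python3 -m creep '[[[0,0,0],[0,0,0]],[[0,0,0],[0,0,0]],[[0,0,-30],[0,0,0]],[[0,0,-40],[0,0,0]],[[0,0,0],[0,0,0]]]' 60
python3 - <<'E'
from h import *
np.set_printoptions(precision=4,suppress=True)
p=vision.camera("side")
for q in("pull_grip","main_grip"):
  for r in vision.place_of(p,q)[:2]: print(q,np.round(r["position"]),r["score"],at_z(p,r["position"],.16))
u,v=320,235
cv2.imwrite("pics/side3.png",cv2.resize(p["image"][v-55:v+55,u-65:u+65],None,fx=5.4,fy=5.4,interpolation=2))
H=np.array([.5545,-.111])
yt=np.array([np.cos(np.radians(55)),np.sin(np.radians(55))]);xt=np.array([yt[1],-yt[0]])
T=H+.05*xt-.003*yt; Hh=T-.072*xt+.112*yt
for th in(0,.125,.32,.6,.9,1.2,1.5,1.8): print(th,Hh+.186*(-yt*np.cos(th)-xt*np.sin(th))+.036*(-xt*np.cos(th)+yt*np.sin(th)))
s=H+.041*yt; goto([s[0],s[1],.220],np.radians(55));print(Hh)
E
```

```text
clock: 5.2
eef_pos: [0.5333, -0.1465, 0.2265]
tool_rot: [0.302, 0.953, -0.0, 0.005]
ft_force: [0.2, 0.3, -0.4]
grip_width: 0.0598
grasp_force: 0.0
pull_grip [286. 251.] 0.61 [ 0.4457 -0.1262  0.16  ]
main_grip [318. 245.] 0.62 [ 0.5279 -0.1448  0.16  ]
main_grip [244. 225.] 0.45 [ 0.38   -0.0109  0.16  ]
0 [ 0.4628 -0.1408]
0.125 [ 0.4475 -0.1228]
0.32 [ 0.4283 -0.0913]
0.6 [ 0.4122 -0.0409]
0.9 [0.4112 0.0157]
1.2 [0.4269 0.0701]
1.5 [0.458  0.1174]
1.8 [0.5017 0.1534]
shift [ 0.6 83.   1.5] turnz -0.003 tilt [-0. -0. -1.] j [-0.27  0.34  0.12  1.35 -0.    0.35]
[ 0.599  -0.0091]
```

View pics/side3.png

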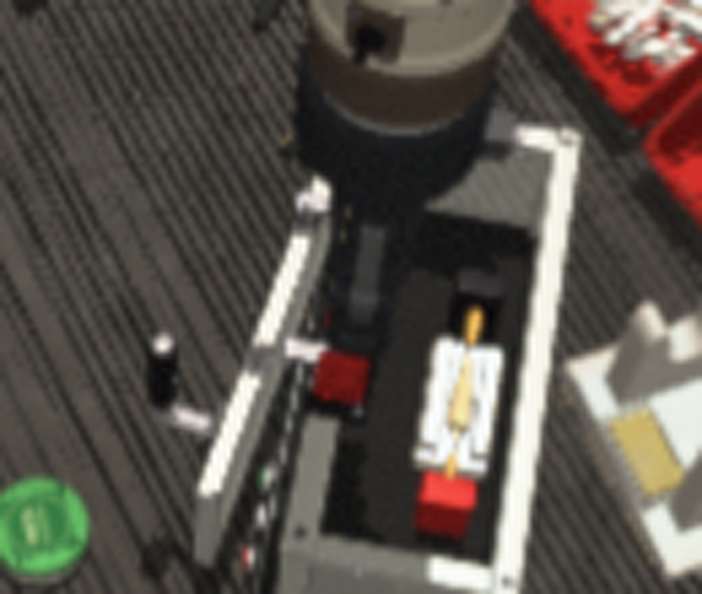

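The gate is ajar: the pull has moved to crop (163,375), and the panel stands off the front edge, matching the 0.125 prediction. Next is the yellow catch.

```bash
python3 -m creep '[[[0,42,0],[0,0,0]],[[0,41,0],[0,0,0]],[[0,0,0],[0,0,0]]]' 60
python3 - <<'E'
from h import *
goto([.578,-.0774,.152],np.radians(55))
E
python3 -m creep '[[[0,0,35],[0,0,0]],[[0,0,35],[0,0,0]],[[0,0,0],[0,0,0]]]' 58 && python3 -m creep '[[[0,0,0],[0,0,0]],[[0,0,0],[0,0,0]],[[0,0,0],[0,0,0]],[[0,0,0],[0,0,0]],[[0,0,0],[0,0,0]]]' 21
```

```text
clock: 5.72
eef_pos: [0.5791, -0.0754, 0.2198]
tool_rot: [0.3, 0.954, -0.0, -0.001]
ft_force: [-0.0, 0.2, -0.1]
grip_width: 0.0602
grasp_force: 0.0
shift [-0.4 -2.2 67.8] turnz 0.001 tilt [-0.003  0.    -1.   ] j [-0.13  0.42  0.22  1.38  0.    0.48]
clock: 6.1
eef_pos: [0.5752, -0.0778, 0.1479]
tool_rot: [0.302, 0.953, -0.001, -0.005]
ft_force: [-0.1, 0.6, 1.0]
grip_width: 0.058
grasp_force: 0.0
clock: 6.72
eef_pos: [0.58, -0.0765, 0.1541]
tool_rot: [0.302, 0.953, 0.001, 0.002]
ft_force: [-0.7, 4.9, 4.1]
grip_width: 0.0213
grasp_force: 15.8
```

```bash
python3 -m creep '[[[0,0,0],[0,0,0]],[[0,0,0],[0,0,0]],[[0,0,-35],[0,0,0]],[[0,0,-45],[0,0,0]],[[50,0,0],[0,0,0]],[[50,0,0],[0,0,-0.16]],[[0,0,0],[0,0,-0.16]],[[0,0,0],[0,0,-0.15]],[[0,0,0],[0,0,0]]]' 60
python3 - <<'E'
from h import *
np.set_printoptions(precision=4,suppress=True)
p=vision.camera("side")
for r in vision.place_of(p,"pull_grip")[:2]: print(np.round(r["position"]),r["score"],at_z(p,r["position"],.16))
u,v=300,235
cv2.imwrite("pics/side4.png",cv2.resize(p["image"][v-55:v+55,u-65:u+65],None,fx=5.4,fy=5.4,interpolation=2))
goto([.428,-.091,.215],np.radians(82))
E
```

```text
clock: 7.85
eef_pos: [0.497, -0.0206, 0.2321]
tool_rot: [0.073, 0.997, -0.001, 0.0]
ft_force: [-0.5, 0.1, -0.3]
grip_width: 0.06
grasp_force: 0.0
[274. 243.] 0.6 [ 0.4289 -0.0913  0.16  ]
shift [ 58.1 -79.8  16.9] turnz -0.007 tilt [ 0.    -0.001 -1.   ] j [-0.04  0.24 -0.    1.33 -0.    0.11]
```

View pics/side4.png

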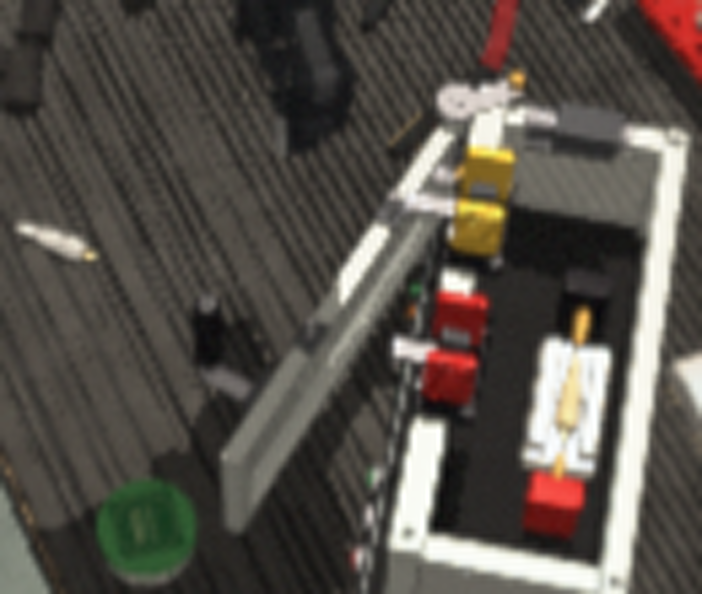

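The gate is free at about 0.32: the pull is at crop (208,330), which the network puts at (0.429, -0.091), exactly as predicted. Both catches are intact. I'll go to the pull.

```bash
python3 -m creep '[[[29,-40,0],[0,0,0]],[[29,-40,0],[0,0,0]],[[0,0,17],[0,0,0]],[[0,0,0],[0,0,0]]]' 60
python3 - <<'E'
from h import *
goto([.4285,-.091,.147],np.radians(82))
E
```

```text
clock: 8.45
eef_pos: [0.4271, -0.0913, 0.214]
tool_rot: [0.073, 0.997, -0.0, -0.001]
ft_force: [-0.8, -0.1, 0.1]
grip_width: 0.0598
grasp_force: 0.0
shift [-1.5  0.6 67. ] turnz -0.007 tilt [-0.002  0.    -1.   ] j [-0.21  0.13 -0.18  1.26 -0.   -0.06]
```

```bash
python3 -m creep '[[[-1.5,0,33],[0,0,0]],[[0,0,34],[0,0,0]],[[0,0,0],[0,0,0]]]' 60 && python3 -m creep '[[[0,0,0],[0,0,0]],[[0,0,0],[0,0,0]],[[0,0,0],[0,0,0]],[[0,0,0],[0,0,0]],[[0,0,0],[0,0,0]],[[0,0,0],[0,0,0]]]' 5
python3 - <<'E'
from h import *
np.set_printoptions(precision=1,suppress=True)
o=bot.get_obs();M=R.from_quat(o["tool_rot"]).as_matrix();e=o["eef_pos"]
Hh=np.array([.599,-.0091]);r=e[:2]-Hh;print("radius",np.linalg.norm(r))
# swing clockwise or ccw: world angle of pull decreases with gate angle
c,s=np.cos,np.sin
prev=np.r_[r,0]
k=.1895/np.linalg.norm(r);
yt=np.array([c(np.radians(55)),s(np.radians(55))]);xt=np.array([yt[1],-yt[0]])
u=lambda th:.186*(-yt*c(th)-xt*s(th))+.036*(-xt*c(th)+yt*s(th))
ths=np.linspace(0,2,2001);th0=ths[np.argmin([np.linalg.norm(u(t)-r) for t in ths])];print("gate",th0)
for a in np.arange(np.ceil(th0*10)/10,1.86,.1):
    d=np.r_[u(a),0]-prev;print(round(a,2),M.T@d*1000);prev=np.r_[u(a),0]
E
```

```text
clock: 8.82
eef_pos: [0.4281, -0.0904, 0.146]
tool_rot: [0.072, 0.997, 0.0, -0.003]
ft_force: [-0.2, -0.1, 0.3]
grip_width: 0.0599
grasp_force: 0.0
clock: 9.57
eef_pos: [0.4315, -0.091, 0.1494]
tool_rot: [0.072, 0.997, 0.0, 0.002]
ft_force: [2.1, 1.9, 5.2]
grip_width: 0.0124
grasp_force: 58.4
radius 0.18643524183239482
gate 0.314
0.4 [11.1 12.1 -0. ]
0.5 [ 8.4 16.9 -0. ]
0.6 [ 6.7 17.7 -0. ]
0.7 [ 4.9 18.3 -0. ]
0.8 [ 3.1 18.7 -0. ]
0.9 [ 1.2 18.9  0. ]
1.0 [-0.7 18.9  0. ]
1.1 [-2.6 18.8  0. ]
1.2 [-4.5 18.4  0. ]
1.3 [-6.3 17.9  0. ]
1.4 [-8.  17.2  0. ]
1.5 [-9.7 16.3  0.1]
1.6 [-11.3  15.2   0.1]
1.7 [-12.7  14.    0.1]
1.8 [-14.1  12.7   0.1]
```

```bash
python3 -m creep '[[[4,6,0],[0,0,0]],[[4.5,6,0],[0,0,0]],[[4.2,8.5,0],[0,0,0]],[[4.2,8.5,0],[0,0,0]],[[3.4,8.8,0],[0,0,0]],[[3.4,8.8,0],[0,0,0]],[[2.5,9.2,0],[0,0,0]],[[2.5,9.2,0],[0,0,0]]]' && python3 -m creep '[[[1.6,9.3,0],[0,0,0]],[[1.6,9.3,0],[0,0,0]],[[0.6,9.5,0],[0,0,0]],[[0.6,9.5,0],[0,0,0]],[[-0.3,9.5,0],[0,0,0]],[[-0.3,9.5,0],[0,0,0]],[[-1.3,9.4,0],[0,0,0]],[[-1.3,9.4,0],[0,0,0]]]'
cat > s.py <<'E'
from h import *
np.set_printoptions(precision=1,suppress=True)
o=bot.get_obs();M=R.from_quat(o["tool_rot"]).as_matrix();e=o["eef_pos"]
Hh=np.array([.599,-.0091]);r=e[:2]-Hh;c,s=np.cos,np.sin
yt=np.array([c(np.radians(55)),s(np.radians(55))]);xt=np.array([yt[1],-yt[0]])
u=lambda th:.186*(-yt*c(th)-xt*s(th))+.036*(-xt*c(th)+yt*s(th))
ths=np.linspace(0,2,2001);th0=ths[np.argmin([np.linalg.norm(u(t)-r) for t in ths])]
rn=r/np.linalg.norm(r);f=o["ft_force"]
print("gate",th0,"radius",np.linalg.norm(r)*1000,"Fradial",f[:2]@rn,"Fz",f[2],"width",o["grip_width"]*1000,"j",np.round(o["joint_pos"],2))
for a in(1.2,1.4,1.6,1.7,1.75,1.8): print(a,M.T@np.r_[u(a)-r,0]*1000)
E
python3 s.py
```

```text
clock: 10.58
eef_pos: [0.4136, -0.023, 0.1494]
tool_rot: [0.072, 0.997, -0.001, 0.004]
ft_force: [6.5, -1.2, 3.1]
grip_width: 0.0131
grasp_force: 58.3
clock: 11.58
eef_pos: [0.4232, 0.052, 0.1493]
tool_rot: [0.072, 0.997, -0.0, 0.003]
ft_force: [6.3, 0.3, 3.0]
grip_width: 0.0126
grasp_force: 58.7
gate 1.103 radius 186.11259117240886 Fradial -5.860617871881732 Fz 3.045147213490924 width 12.644431162948356 j [ 0.1  0.1 -0.3  1.1 -0.   0.3]
1.2 [-1.  18.4  0. ]
1.4 [-15.3  53.4   0.1]
1.6 [-36.2  84.9   0.2]
1.7 [-49.   99.    0.3]
1.75 [-55.8 105.5   0.4]
1.8 [-63.  111.7   0.4]
```

```bash
python3 -m creep '[[[-2.2,9.2,0],[0,0,0]],[[-2.2,9.2,0],[0,0,0]],[[-3.2,9,0],[0,0,0]],[[-3.2,9,0],[0,0,0]],[[-4,8.6,0],[0,0,0]],[[-4,8.6,0],[0,0,0]],[[-4.9,8.2,0],[0,0,0]],[[-4.9,8.2,0],[0,0,0]]]' && python3 -m creep '[[[-5.7,7.6,0],[0,0,0]],[[-5.7,7.6,0],[0,0,0]],[[-6.4,7,0],[0,0,0]],[[-6.4,7,0],[0,0,0]],[[-7,6.4,0],[0,0,0]],[[-7,6.4,0],[0,0,0]],[[0,0,0],[0,0,0]],[[0,0,0],[0,0,0]]]'; python3 s.py
python3 - <<'E'
from h import *
for n,u,v in(("side",290,210),("top",310,195)):
    p=vision.camera(n);cv2.imwrite(f"pics/{n}5.png",cv2.resize(p["image"][v-75:v+75,u-100:u+100],None,fx=4,fy=4,interpolation=2))
E
```

```text
clock: 12.58
eef_pos: [0.4604, 0.1156, 0.1493]
tool_rot: [0.073, 0.997, -0.002, 0.002]
ft_force: [3.1, -6.7, 8.0]
grip_width: 0.0131
grasp_force: 59.3
clock: 13.58
eef_pos: [0.503, 0.1516, 0.1493]
tool_rot: [0.073, 0.997, -0.002, 0.001]
ft_force: [-0.5, -5.4, 9.8]
grip_width: 0.0124
grasp_force: 59.5
gate 1.801 radius 187.13043303347237 Fradial -4.417635852165854 Fz 9.841389076522947 width 12.404121558766585 j [ 0.3  0.3 -0.1  1.1 -0.   0.4]
1.2 [ 63.6 -91.6   0.1]
1.4 [ 49.3 -56.6   0. ]
1.6 [ 28.4 -25.1   0. ]
1.7 [ 15.7 -11.   -0. ]
1.75 [ 8.8 -4.5 -0. ]
1.8 [ 1.6  1.7 -0. ]
```

View pics/side5.png

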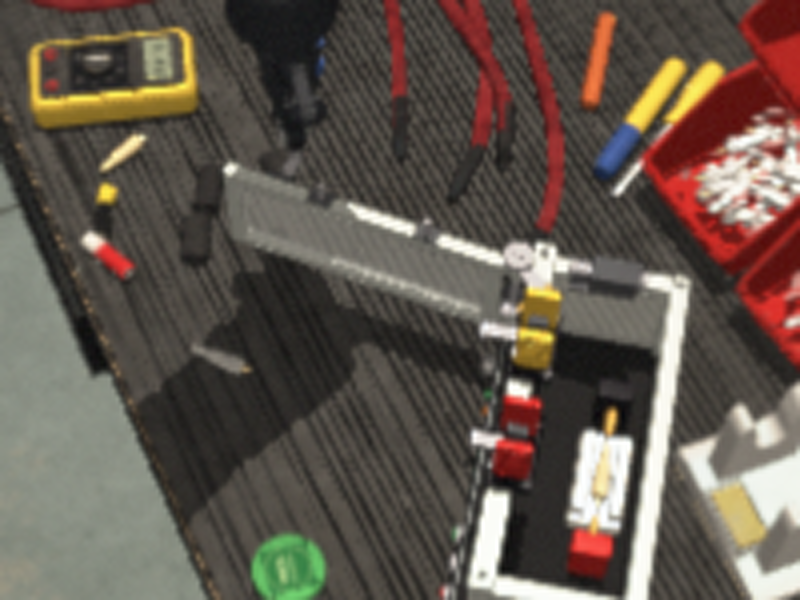

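The gate stands wide from the hinge at (520,255) to its free end at (230,170), past square. The fingers are on the pull at (290,150), and the plug is still in its nest at (600,470). I'll let it settle, check, and hand in.

```bash
python3 -m creep '[[[0,0,0],[0,0,0]],[[0,0,0],[0,0,0]],[[0,0,0],[0,0,0]],[[0,0,0],[0,0,0]]]' && python3 -c "
from workcell import workorder
print(workorder.job_done())"
```

```text
clock: 14.18
eef_pos: [0.5029, 0.1514, 0.1493]
tool_rot: [0.073, 0.997, -0.002, 0.001]
ft_force: [0.5, -5.0, 9.4]
grip_width: 0.0124
grasp_force: 59.5
the job is handed in; nothing more can be done
None
```

The gate is open to about 1.8 rad, past square, and held still with the pull in the gripper; red then yellow catch were squeezed in order, the plug is still in its nest, no other bench item was touched as far as the pictures show, and the job was handed in at about 14 s.

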